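Load the wire feeder and hold its roller gate open for threading

TASK

Put the spool of copper-coloured wire on the upright spindle of the blue bench wire feeder, fully down on its turntable, and let go of it. Next, with the red roller gate still shut, squeeze the lock catch (the yellow tab towards the pale metal post that stands on the base, at the end away from the spindle) all the way and leave it out; then squeeze the grip on the gate itself (yellow tab and pale metal jaw), and keeping it squeezed swing the gate past its half-open detent to wide open. Finish still squeezing the grip and holding the gate wide, so that I can thread the wire, and leave the other things on the bench alone.

Things in the scene. Friction and masses are not known exactly. Their poses are not given: they have to be found in the camera images.
- wire_spool: small spool of filler wire, black flanges and copper-coloured winding, standing on the bench with its axis upright; 60 mm diameter, 36 mm high, through bore 16 mm, about 0.25 kg. Origin: centre of its underside, z along the bore. Grip it across its 60 mm flanges.
- feeder: blue bench wire feeder, screwed down. Frame: origin on the bench under the roller head, z up, x to the back, y along the wire line from the spindle (y = -130 mm) to the lock catch (y about +100 mm). Base: x -60 to 85, y -175 to 145, top face 16 mm high. All on it is lower than 66 mm except the spindle tip (72 mm) and the four pinch pieces (102 mm).
- spindle_seat (a point): centre of the turntable's top face on the spindle axis, 28 mm above the bench, at x 26, y -130 mm in the feeder frame; turntable 68 mm diameter. The spindle stands 44 mm above this point, 13 mm diameter with a tapered tip (1.5 mm clearance all round in the spool's bore). Axes parallel to the feeder's.
- lock_catch (a joint): the lock catch, a steel hook lever with a yellow tab, which turns about an upright pin on the feeder: 0 rad = hooked in front of the gate's pin, 0.20 rad = fully out (its stop). It frees the gate from 0.13 rad on. Stiff pivot: it needs about 5 N at the tab and stays where it is left.
- lock_tab (a point): middle of the lock catch's yellow tab, 85 mm above the bench; the tab is 20 mm long (feeder x), 8 mm thick (feeder y), and stands from 61 to 101 mm above the bench. Squeezing it towards the post (feeder +y) moves it 12 mm.
- lock_jaw (a point): middle of the fixed pale metal post that the lock tab is squeezed towards: 85 mm above the bench, at x -30, y 125 mm in the feeder frame, 25 mm in +y from the tab at the start; 20 mm (x) by 8 mm (y), top at 102 mm. Outer faces of tab and post are 33 mm apart at the start, 21 mm with the catch fully out (the post does not give).
- gate (a joint): red roller gate, a 134 mm arm on an upright hinge: 0 = shut (along feeder +y from the hinge), positive = swings out to the feeder's -x side, anticlockwise from above, 1.40 rad = wide-open stop. A spring pulls it shut (0.3 N m at 1 rad); a spring detent at 0.4 to 0.8 rad takes about 0.65 N m (7 N at the grip) to pass, then it jumps on a little. With a catch engaged it moves only 0.03 rad.
- gate_hinge (a point): point on the gate's upright hinge axis, 60 mm above the bench, at x -30, y -50 mm in the feeder frame; axes parallel to the feeder's. Gate and grip turn about it.
- grip_catch (a joint): the gate's own catch, a hook lever with a yellow tab that rides on the gate: 0 rad = hooked, 0.34 rad = fully squeezed (its stop). It frees the gate from 0.13 rad on. A spring (8 N at the tab when fully squeezed) pushes it back as soon as it is let go.
- grip_tab (a point): middle of the grip's yellow tab, 85 mm above the bench, on the robot side of the fixed jaw; 8 mm thick, 20 mm long along the gate, stands from 61 to 101 mm above the bench; squeezing moves it about 9 mm towards the fixed jaw, at right angles to the gate.
- gate_grip (a point): middle of the fixed pale metal jaw on the gate, 85 mm above the bench, 96 mm along the gate from the hinge axis, 6 mm behind its centre line (feeder +x when shut); 8 mm thick, 20 mm along the gate, 58 to 102 mm high. Axes turn with the gate: x across it, y along it away from the hinge. Outer faces of tab and jaw: 31 mm apart at the start, 22 mm fully squeezed.
- elbow: bystander: white pipe elbow, 52 x 52 x 26 mm, origin under its middle
- tee: bystander: white pipe tee, 50 x 72 x 27 mm, origin under its middle
- caliper: bystander: steel caliper lying flat, 52 x 210 x 9 mm, origin under its middle
- parts_cabinet: grey steel drawer cabinet standing on the bench at the robot's left, fixed, nothing to do with the job: 235 mm high, it fills x 0.24 to 0.62 m, y 0.28 to 0.48 m, with one open drawer reaching to y 0.22 m; carry the arm over it or round it. Origin under its middle.

How it is judged:
By the outcome, as a careful person would: the job done as asked, in the order asked, and still so for the second after the job is handed in, while the arm keeps its last pose, push and grip.
It also fails if it takes over 72 s, if anything falls off the work surface, if the arm or the gripper's body presses on something with over 40 N, if the wrist force passes 120 N, or if a joint passes its speed limit or range.

ROBOT

A 7-joint arm with a two-finger parallel gripper is mounted at the origin on the work surface; the furniture and walls round the work are solid. World frame = base frame: x ahead of the robot, y to its left, z up, the work surface at z = 0. Lengths are in m, angles in rad, forces in N, time in s.
With the tool pointing down it reaches from about 0.4 to 0.85 m from the base axis. Payload 10.4 kg.
Tool frame: the origin (TCP) lies midway between the tips of the shut fingers; the grasp point (between the pads) lies 19 mm behind it; x points along the fingers, z is the direction in which the jaws open and shut, and the axes are right-handed (so a half turn about x gives the same grasp; the last joint's range is limited). The gripper opens to 85 mm and grips with 20 to 120 N. Pads are 22 mm wide; open, the fingers measure 114 mm over their backs; the gripper's body (76 mm by 85 mm) begins 54 mm behind the grasp point. The pads swing forward as they close: fully open they stand 13 mm farther back than shut.
Start: joints at [1.306, 0.332, -0.065, 1.46, 0.022, 1.35, -0.088], TCP at [0.15, -0.607, 0.231] pointing down, gripper open.
Joint ranges: [-2.6, 2.6], [-0.5, 2.12], [-1.47, 1.34], [0.16, 2.42], [-1.27, 4.41], [0.06, 2.06], [-2.6, 2.6]. Speed limits (rad/s): [2.22, 2.22, 2.79, 2.79, 3.14, 3.14, 3.14].

INTERFACE

Orientations are given as a 3x3 rotation matrix whose columns are the frame's x, y, z axes.
In Python, from rig import bot gives the robot as it stands.
- The arm moves only by the tool carry_out, never from a script. Its argument "targets" is a list of rows, each a list of 3 entries, a list of its own where there are three numbers: the opening, from 0 (shut) to 1 (fully open), then the shift along the tool's x, y, z in mm, then the turn about the tool's x in rad. A call has 1 to 20 rows; each row is the pose to reach, as a shift and turn from the pose commanded when the call began, along the tool's axes at that moment; what a row does not reach only later rows make up. A row lasts 1/10 s, in which the tool goes at most 50 mm and 8.59 degrees, less where a joint would pass 70% of its speed; a pose out of reach is approached as far as the arm can. A call with a gripper value outside its range is refused whole. The fingers move at their own pace and stop on an object; "squeeze" is the grip in N (left out, the last holds). Time passes only in rows, so rows that repeat a pose let the fingers close. It gives the time, the measured TCP pose, the force and the opening at its end, in the units of the state.
- bot.get_state(): the state, without advancing time (a new reading comes with each control period).
- bot.capture(name): name is "scene" or "side" or "wrist"; returns (picture, depth): 400x640x3 uint8, blue, green, red; 400x640 float32, m along the optical axis (not along the pixel's ray), 0 where there is no reading.
- bot.calibration(name): a dict with "camera_matrix" (3x3 intrinsics, pixels), "eye" and "attitude" of the camera in the world; the wrist camera has in their place "T_tool_cam" (4x4, takes a point from camera to tool coordinates, whose origin is the TCP and whose axes are the tool frame's). Camera axes: x right, y up, looking along -z (the intrinsics and any distortion apply to the point x, -y, -z); pixel columns grow to the right and rows downward; lengths in m; the calibration is good to about 2 mm. A picture is of the moment at which its call begins: read the wrist's pose just before it. calibration takes no time and is no camera call.
- bot.finish_job(): hands the job in, once; it reports no verdict.
Trained networks look in the newest picture that a camera, given by its name, has taken for a name from the list of things; names that differ only in an ending like _2 or _b are one class to them, and where a whole thing is asked for, a point or a joint stands for the part that bears it (a point fixed in the world has none). Each returns a list of dicts, best first, with "confidence" (0 to 1); they miss things now and then, are a little off and sometimes report something else, mostly with a low value. They report only what shows in the picture. A call takes as long as a camera call.
- bot.spot_in(query, camera): "at" ([x, y, z] in m, in the coordinates of the camera as it stood for that picture, good to about 4 mm: the middle of the surface that is visible of it).
The state is a dict: "t": time; "joint_pos": joint angles; "qd": joint speeds; "joint_efforts": joint torques, N m; "eef_pos": TCP position; "eef_rot": TCP orientation; "contact_force": force on the tool from outside, world axes, zero at the start; "torque": the same for the moment, N m; "width": finger opening in m.
Only numpy, scipy, OpenCV 4.12 (cv2) and the standard library are available. Lean on these libraries where they do the work, as an engineer would, in place of code of your own. Each camera call takes 0.05 s, during which the arm holds its last target. There are 200 camera calls.

## Working session

There is one attempt and no reset: what is moved stays moved. The work goes in short steps, Python scripts to look and compute and a tool call to move; the robot and the scene stay as the last step left them, time stands still between calls to the robot, and variables do not carry over. Pictures are saved under pics/ and viewed, about 8 in all and at most 12, crops included, and the job is handed in when it is done.

Besides the shell and the picture viewer there is one more tool, called after ">>>" as name(argument=value, ...) on one line, values as JSON. carry_out: Moves the arm, as the interface text tells. Its arguments: {"type":"object","properties":{"targets":{"type":"array","items":{"type":"array"}},"squeeze":{"type":"number"}},"required":["targets"]}

```bash
mkdir -p pics; cat > h.py <<'E'
import numpy as np, cv2
from rig import bot
np.set_printoptions(precision=4,suppress=True)
def camT(name,st=None):
    c=bot.calibration(name)
    if 'eye' in c:
        T=np.eye(4);T[:3,:3]=np.array(c['attitude']);T[:3,3]=c['eye']
    else:
        st=st or bot.get_state();W=np.eye(4);W[:3,:3]=np.array(st['eef_rot']);W[:3,3]=st['eef_pos'];T=W@np.array(c['T_tool_cam'])
    return T,np.array(c['camera_matrix']),c
def cloud(d,T,K):
    v,u=np.mgrid[:d.shape[0],:d.shape[1]]
    P=np.stack([(u-K[0,2])/K[0,0]*d,-(v-K[1,2])/K[1,1]*d,-d],-1)
    return P@T[:3,:3].T+T[:3,3]
def w(T,p): return T[:3,:3]@np.array(p)+T[:3,3]
E
python3 - <<'E'
from h import *
s=bot.get_state()
for k,v in s.items(): print(k,np.array(v))
for n in ['scene','side']:
    im,d=bot.capture(n);T,K,c=camT(n)
    print(n,{k:np.array(v).round(3).tolist() for k,v in c.items()})
    cv2.imwrite(f'pics/{n}0.png',im); np.savez(f'{n}0.npz',im=im,d=d,T=T,K=K)
    for q in ['wire_spool','feeder','lock_tab','lock_jaw','grip_tab','gate_grip','gate_hinge','spindle_seat','elbow','tee','caliper']:
        try:
            for r in bot.spot_in(q,n)[:2]: print(q,round(r['confidence'],2),w(T,r['at']))
        except Exception as e: print(q,e)
E
```

```text
t 0.0
joint_pos [ 1.3064  0.3329 -0.0647  1.461   0.0216  1.3498 -0.0885]
qd [ 0.0008  0.0003  0.0004  0.001  -0.001   0.0008  0.0003]
joint_efforts [ -0.0001 -62.5443   0.0494 -39.1602   0.0163   0.0099   0.    ]
eef_pos [ 0.1496 -0.6064  0.2305]
eef_rot [[-0.0004  0.9709  0.2395]
 [ 0.0014  0.2395 -0.9709]
 [-1.     -0.0001 -0.0014]]
contact_force [-0.1503 -0.5037 -0.3696]
torque [0.0085 0.0136 0.0265]
width 0.08541587729460089
scene {'camera_matrix': [[436.477, 0.0, 322.253], [0.0, 436.477, 202.929], [0.0, 0.0, 1.0]], 'eye': [0.037, 0.793, 1.05], 'attitude': [[-0.851, 0.389, -0.353], [-0.525, -0.61, 0.593], [0.015, 0.69, 0.724]]}
wire_spool 0.63 [ 0.4218 -0.3041  0.0373]
feeder 0.82 [ 0.5802 -0.0888  0.0296]
feeder 0.72 [ 0.5557 -0.0933  0.0507]
lock_tab 0.56 [ 0.5726 -0.0073  0.0624]
lock_jaw 0.85 [ 0.5827 -0.085   0.0264]
grip_tab 0.54 [ 0.5474 -0.0833  0.0613]
gate_grip 0.91 [ 0.5626 -0.0965  0.0524]
gate_hinge 0.72 [ 0.5562 -0.0925  0.0521]
gate_hinge 0.34 [0.3643 0.0448 0.0261]
spindle_seat 0.74 [ 0.5404 -0.3293  0.0035]
spindle_seat 0.7 [ 0.5838 -0.0814  0.03  ]
elbow 0.64 [0.3648 0.0443 0.0225]
tee 0.64 [0.404  0.1593 0.0243]
tee 0.17 [ 0.5556 -0.0917  0.0503]
caliper 0.74 [ 0.5451 -0.3296  0.0033]
side {'camera_matrix': [[386.259, 0.0, 322.295], [0.0, 386.259, 198.114], [0.0, 0.0, 1.0]], 'eye': [0.024, 0.752, 0.601], 'attitude': [[-0.841, 0.27, -0.469], [-0.541, -0.445, 0.714], [-0.016, 0.854, 0.52]]}
wire_spool 0.74 [ 0.4212 -0.298   0.0266]
feeder 0.98 [ 0.5679 -0.0691  0.0278]
lock_jaw 0.74 [ 0.5656 -0.0643  0.0249]
grip_tab 0.68 [ 0.5484 -0.0637  0.0624]
gate_grip 0.9 [ 0.5589 -0.068   0.0531]
gate_hinge 0.6 [ 0.5674 -0.0699  0.0254]
spindle_seat 0.9 [ 0.5634 -0.0653  0.0269]
tee 0.19 [ 0.558 -0.07   0.055]
caliper 0.68 [ 0.539  -0.3253  0.0051]
```

```bash
python3 - <<'E'
from h import *
# top view 2 px/mm... region x .3-.85,y -.4..0.25 at 1.0 px/mm
C=np.zeros((550,650,3),np.uint8);Z=np.full((550,650),-1.)
for n in ['side','scene']:
    f=np.load(n+'0.npz');P=cloud(f['d'],f['T'],f['K']).reshape(-1,3);c=f['im'].reshape(-1,3)
    ok=(f['d'].ravel()>0)
    P=P[ok];c=c[ok];o=np.argsort(P[:,2]);P=P[o];c=c[o]
    # image: up=+x, left=+y
    r=((0.85-P[:,0])*1000).astype(int);k=((0.25-P[:,1])*1000).astype(int)
    m=(r>=0)&(r<550)&(k>=0)&(k<650)&(P[:,2]<.2)
    if n=='scene': C[r[m],k[m]]=c[m]
    m2=m&(P[:,2]>.012)&(P[:,2]<.12)
    Z[r[m2],k[m2]]=P[m2,2]
    Pm=P[m&(P[:,2]>.08)&(P[:,2]<.11)]
    print(n,len(Pm));
    lab=cv2.connectedComponents(cv2.dilate(np.uint8(np.histogram2d(Pm[:,0],Pm[:,1],bins=[275,325],range=[[.3,.85],[-.4,.25]])[0]>0),np.ones((3,3))))[1]
    i=((Pm[:,0]-.3)/.002).astype(int).clip(0,274);j=((Pm[:,1]+.4)/.002).astype(int).clip(0,324)
    L=lab[i,j]
    for a in range(1,L.max()+1):
        if (L==a).sum()>8:
            q=Pm[L==a]; print((L==a).sum(),q.mean(0),q.min(0),q.max(0))
C=cv2.dilate(C,np.ones((2,2)));cv2.imwrite('pics/top.png',C)
E
```

```text
side 171
30 [ 0.5466 -0.0566  0.092 ] [ 0.5434 -0.0644  0.0805] [ 0.5531 -0.0493  0.0996]
47 [ 0.5675 -0.0055  0.0913] [ 0.5591 -0.0099  0.0803] [ 0.5783 -0.002   0.1006]
51 [0.5703 0.0196 0.0915] [0.5609 0.0136 0.0804] [0.5827 0.0235 0.1003]
43 [ 0.5686 -0.0594  0.0914] [ 0.565  -0.0722  0.0801] [ 0.5748 -0.0502  0.1019]
scene 134
27 [ 0.5469 -0.0575  0.093 ] [ 0.5432 -0.067   0.0807] [ 0.5526 -0.0498  0.1023]
38 [ 0.5673 -0.0077  0.0921] [ 0.5566 -0.0136  0.0806] [ 0.5764 -0.0041  0.1039]
37 [0.5693 0.0173 0.0936] [0.5585 0.013  0.0803] [0.5809 0.0227 0.1033]
32 [ 0.5689 -0.0602  0.0922] [ 0.5646 -0.0709  0.0803] [ 0.5755 -0.0529  0.104 ]
```

View pics/scene0.png

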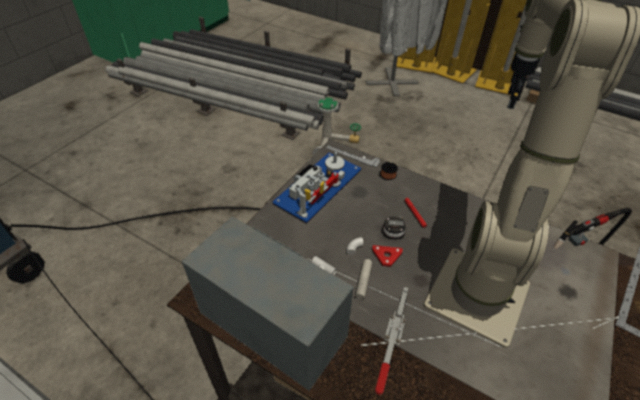

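View pics/top.png

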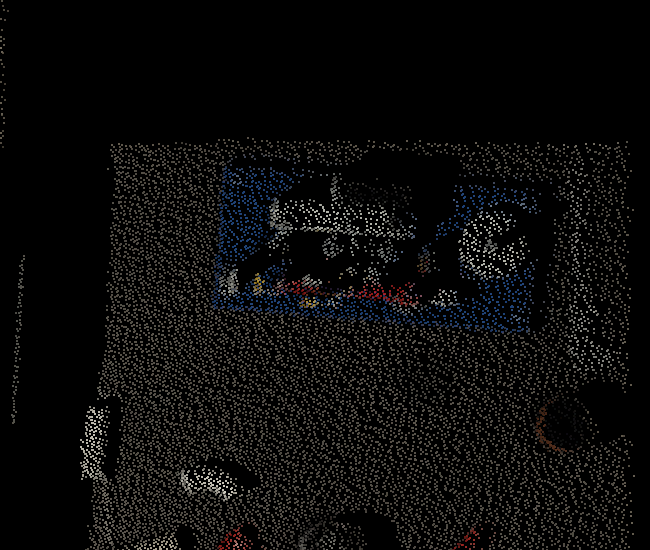

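```bash
python3 - <<'E'
from h import *
c=bot.calibration('wrist');print({k:np.array(v).round(3).tolist() for k,v in c.items()})
for n in ['scene','side']:
    f=np.load(n+'0.npz');P=cloud(f['d'],f['T'],f['K']);im=f['im'].astype(int)
    m=(im[...,0]>im[...,2]+35)&(abs(P[...,2]-.016)<.008)&(P[...,0]>.4)&(P[...,0]<.75)&(abs(P[...,1])<.5)&(f['d']>0)
    Q=P[m];print(n,len(Q),cv2.minAreaRect(np.float32(Q[:,:2]*1000)),cv2.boxPoints(cv2.minAreaRect(np.float32(Q[:,:2]*1000))).tolist())
    m=(P[...,2]>.03)&(P[...,2]<.06)&(abs(P[...,0]-.43)<.05)&(abs(P[...,1]+.315)<.05);Q=P[m];print('spool',Q.min(0),Q.max(0))
E
```

```text
{'camera_matrix': [[323.106, 0.0, 319.461], [0.0, 323.106, 203.237], [0.0, 0.0, 1.0]], 'T_tool_cam': [[0.0, 0.268, -0.964, -0.143], [-0.0, 0.964, 0.268, 0.067], [1.0, 0.0, 0.0, -0.002], [0.0, 0.0, 0.0, 1.0]]}
scene 1132 ((600.57958984375, -124.65800476074219), (318.89898681640625, 145.68795776367188), 84.87147521972656) [[513.7739868164062, -276.9576416015625], [658.8787231445312, -289.980712890625], [687.3851928710938, 27.641632080078125], [542.2804565429688, 40.664703369140625]]
spool [ 0.3974 -0.3476  0.0302] [ 0.4537 -0.2835  0.0412]
side 946 ((601.0664672851562, -128.43739318847656), (314.6767578125, 146.20945739746094), 84.84468078613281) [[514.11962890625, -278.5704040527344], [659.7376708984375, -291.70819091796875], [688.0133056640625, 21.69561767578125], [542.395263671875, 34.833404541015625]]
spool [ 0.3959 -0.3417  0.0301] [ 0.4532 -0.2813  0.0365]
```

>>> carry_out(targets=[[1, [31, 338, -219], -1.24], [1, [31, 338, -219], -1.24], [1, [31, 338, -219], -1.24], [1, [31, 338, -219], -1.24], [1, [31, 338, -219], -1.24], [1, [31, 338, -219], -1.24], [1, [31, 338, -219], -1.24], [1, [31, 338, -219], -1.24], [1, [31, 338, -219], -1.24], [1, [31, 338, -219], -1.24], [1, [31, 338, -219], -1.24], [1, [31, 338, -219], -1.24], [1, [31, 338, -219], -1.24], [1, [31, 338, -219], -1.24]], squeeze=40)

```text
t: 2.6
eef_pos: [0.4249, -0.3139, 0.2003]
eef_rot: [[-0.0, 0.091, 0.996], [-0.0, 0.996, -0.091], [-1.0, -0.0, 0.0]]
contact_force: [0.1, 0.6, 0.4]
width: 0.0855
```

```bash
python3 - <<'E'
from h import *
s=bot.get_state();print(s['t'],np.array(s['joint_pos']),np.array(s['eef_pos']),np.array(s['eef_rot']))
im,d=bot.capture('wrist');T,K,c=camT('wrist',s)
cv2.imwrite('pics/w1.png',im)
for q in ['wire_spool','caliper']:
    for r in bot.spot_in(q,'wrist')[:2]: print(q,round(r['confidence'],2),w(T,r['at']))
P=cloud(d,T,K)
m=(d>0)&(P[...,2]>.030)&(P[...,2]<.042)&(abs(P[...,0]-.43)<.05)&(abs(P[...,1]+.315)<.05);Q=P[m]
print(len(Q),Q.min(0),Q.max(0),np.median(Q[:,2]),cv2.minEnclosingCircle(np.float32(Q[:,:2]*1000)))
E
```

```text
2.6 [ 0.9644  0.1719 -0.4577  1.739   0.0799  1.249   0.3964] [ 0.4249 -0.3139  0.2003] [[-0.      0.0907  0.9959]
 [-0.0002  0.9959 -0.0907]
 [-1.     -0.0002  0.    ]]
wire_spool 0.81 [ 0.4267 -0.3113  0.0368]
wire_spool 0.47 [ 0.5846 -0.2169  0.0158]
caliper 0.98 [ 0.5509 -0.3339  0.008 ]
2658 [ 0.3947 -0.3431  0.0301] [ 0.4538 -0.2841  0.039 ] 0.03654647703945829 ((424.3502502441406, -313.33929443359375), 29.77302360534668)
```

View pics/w1.png

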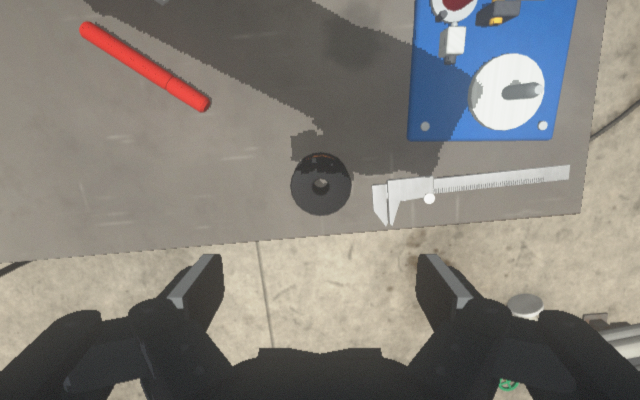

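>>> carry_out(targets=[[0.9, [30, 1, -1], -0.15], [0.9, [60, 1, -1], -0.3], [0.9, [90, 1, -1], -0.45], [0.9, [120, 1, -1], -0.5], [0.9, [150, 1, -1], -0.5], [0.9, [170, 1, -1], -0.5], [0.9, [185, 1, -1], -0.5], [0.9, [194, 1, -1], -0.5], [0.9, [194, 1, -1], -0.5], [0.5, [194, 1, -1], -0.5], [0.5, [194, 1, -1], -0.5], [0.5, [194, 1, -1], -0.5], [0.5, [194, 1, -1], -0.5], [0.5, [194, 1, -1], -0.5], [0.5, [194, 1, -1], -0.5]], squeeze=40)

```text
t: 4.25
eef_pos: [0.4251, -0.3127, 0.0077]
eef_rot: [[0.001, -0.399, 0.917], [-0.001, 0.917, 0.399], [-1.0, -0.002, 0.001]]
contact_force: [-1.1, 2.2, 5.7]
width: 0.0593
```

>>> carry_out(targets=[[0.5, [-20, 0, 0], 0], [0.5, [-60, 0, 0], 0], [0.5, [-105, 0, 0], 0], [0.5, [-150, 0, 0], 0], [0.5, [-150, -1, 40], 0.12], [0.5, [-150, -2, 80], 0.25], [0.5, [-150, -3, 120], 0.37], [0.5, [-150, -5, 160], 0.5], [0.5, [-150, -5, 193], 0.5], [0.5, [-150, -5, 193], 0.5], [0.5, [-150, -5, 193], 0.5], [0.5, [-150, -5, 193], 0.5], [0.5, [-150, -5, 193], 0.5]])

```text
t: 5.55
eef_pos: [0.6025, -0.2408, 0.1566]
eef_rot: [[-0.0, 0.09, 0.996], [-0.001, 0.996, -0.09], [-1.0, -0.001, -0.0]]
contact_force: [-0.1, -0.2, -3.3]
width: 0.0592
```

```bash
python3 - <<'E'
from h import *
s=bot.get_state();print(s['t'],np.array(s['joint_pos']),np.array(s['eef_pos']),np.array(s['eef_rot']),np.array(s['contact_force']))
im,d=bot.capture('wrist');T,K,c=camT('wrist',s)
np.savez('w2.npz',im=im,d=d,T=T,K=K)
cv2.imwrite('pics/w2.png',im)
for q in ['wire_spool','spindle_seat','lock_tab','grip_tab','gate_grip']:
    for r in bot.spot_in(q,'wrist')[:2]: print(q,round(r['confidence'],2),w(T,r['at']))
P=cloud(d,T,K)
m=(d>0)&(P[...,2]>.023)&(P[...,2]<.034)&(np.hypot(P[...,0]-.604,P[...,1]+.24)<.042);Q=P[m]
if len(Q): print('table',len(Q),Q.min(0),Q.max(0),cv2.minEnclosingCircle(np.float32(Q[:,:2]*1000)))
m=(d>0)&(P[...,2]>.04)&(P[...,2]<.075)&(np.hypot(P[...,0]-.604,P[...,1]+.24)<.03);Q=P[m]
if len(Q): print('spin',len(Q),Q.min(0),Q.max(0),Q.mean(0))
E
```

```text
5.55 [ 0.6673  0.476  -0.4842  1.4664  0.2272  1.255   0.0677] [ 0.6025 -0.2408  0.1566] [[-0.0002  0.0905  0.9959]
 [-0.0008  0.9959 -0.0905]
 [-1.     -0.0008 -0.0001]] [-0.0893 -0.1876 -3.3313]
wire_spool 0.66 [ 0.5996 -0.2353  0.1857]
wire_spool 0.17 [ 0.5955 -0.1616  0.028 ]
spindle_seat 0.62 [ 0.5923 -0.1687  0.0259]
grip_tab 0.93 [ 0.5954 -0.1055  0.0606]
grip_tab 0.36 [ 0.6037 -0.2327  0.1832]
gate_grip 0.76 [ 0.5664 -0.1243  0.0528]
table 2903 [ 0.5708 -0.26    0.0233] [ 0.6378 -0.2088  0.0336] ((604.3209228515625, -242.0068817138672), 33.701168060302734)
spin 105 [ 0.599  -0.2407  0.0401] [ 0.6103 -0.2357  0.0666] [ 0.6047 -0.237   0.0527]
```

View pics/w2.png

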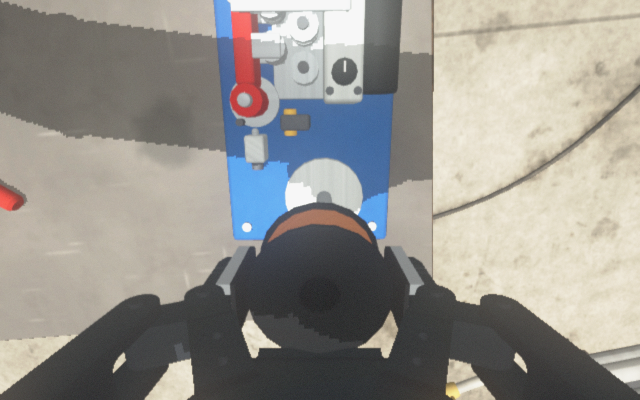

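```bash
python3 - <<'E'
from h import *
from scipy.optimize import least_squares
f=np.load('w2.npz');P=cloud(f['d'],f['T'],f['K']);d=f['d'];im=f['im']
m=(d>0)&(np.hypot(P[...,0]-.602,P[...,1]+.241)<.034)&(P[...,2]>.175)&(P[...,2]<.195);Q=P[m];print(len(Q),np.median(Q[:,2]),Q.min(0),Q.max(0))
print(cv2.minEnclosingCircle(np.float32(Q[:,:2]*1000)))
# bore: pixels near (320,292) : deeper points
for v in range(276,312,4): print(v,[int(1000*x) for x in P[v,296:345:4,2]], im[v,296:345:8].mean(-1).astype(int))
# turntable rim fit
z=P[...,2];m=(d>0)&(z>.023)&(z<.034)&(np.hypot(P[...,0]-.604,P[...,1]+.242)<.045);Q=P[m]
a=np.degrees(np.arctan2(Q[:,1]+.242,Q[:,0]-.604));r=np.hypot(Q[:,1]+.242,Q[:,0]-.604)
E_=[]
for b in range(-10,190,6):
    k=(a>=b)&(a<b+6)
    if k.sum()>5: i=np.argsort(r[k])[-3];E_.append(Q[k][i,:2])
E_=np.array(E_);g=least_squares(lambda p:np.hypot(*(E_-p[:2]).T)-p[2],[.604,-.242,.034],loss='soft_l1',f_scale=.001).x;print(g,len(E_))
E
```

```text
15703 0.18528740621965256 [ 0.5703 -0.2693  0.175 ] [ 0.6347 -0.2117  0.195 ]
((602.1988525390625, -238.9151153564453), 33.28489685058594)
276 [186, 186, 186, 185, 185, 184, 185, 185, 184, 185, 184, 186, 185] [55 55 54 51 54 49 52]
280 [184, 184, 185, 183, 159, 158, 157, 158, 160, 185, 184, 185, 186] [53 52 47 48 49 47 47]
284 [185, 184, 169, 165, 163, 163, 162, 162, 163, 166, 183, 185, 184] [53 49 42 49 47 49 48]
288 [185, 183, 172, 168, 166, 166, 165, 166, 165, 170, 173, 186, 186] [52 43 45 45 44 40 51]
292 [186, 184, 175, 172, 169, 169, 169, 169, 169, 172, 176, 184, 185] [55 47 47 49 43 44 49]
296 [185, 183, 177, 174, 173, 172, 171, 172, 174, 176, 179, 185, 184] [48 44 45 44 43 43 50]
300 [184, 183, 180, 179, 176, 175, 175, 175, 176, 180, 182, 184, 185] [53 46 43 41 42 43 48]
304 [185, 186, 182, 179, 179, 179, 178, 179, 179, 182, 183, 185, 184] [50 44 42 45 42 45 41]
308 [185, 184, 184, 183, 181, 181, 181, 181, 183, 184, 185, 185, 183] [50 48 41 46 44 48 45]
[ 0.6043 -0.2419  0.0331] 32
```

```bash
python3 - <<'E'
from h import *
f=np.load('w2.npz');T=f['T'];K=f['K'];P=cloud(f['d'],T,K);d=f['d']
# bore rim: intersect rays w/ plane z=.1853 for pixels deeper
v,u=np.mgrid[:400,:640];D=np.stack([(u-K[0,2])/K[0,0],-(v-K[1,2])/K[1,1],-np.ones(u.shape)],-1)@T[:3,:3].T
R=T[:3,3]+D*((.1853-T[2,3])/D[...,2])[...,None]
m=(d>0)&(P[...,2]<.1825)&(np.hypot(R[...,0]-.602,R[...,1]+.241)<.013)
m=cv2.morphologyEx(m.astype(np.uint8),cv2.MORPH_OPEN,np.ones((3,3)))>0
print(m.sum(),cv2.minEnclosingCircle(np.float32(R[m][:,:2]*1000)),R[m].mean(0))
E
```

```text
933 ((600.8264770507812, -240.58309936523438), 7.5565996170043945) [ 0.6008 -0.2405  0.1853]
```

>>> carry_out(targets=[[0.5, [0, -1, 3.6], 0], [0.5, [20, -1, 3.6], 0], [0.5, [40, -1, 3.6], 0], [0.5, [60, -1, 3.6], 0], [0.5, [70, -1, 3.6], 0], [0.5, [74, -1, 3.6], 0], [0.5, [78, -1, 3.6], 0], [0.5, [82, -1, 3.6], 0], [0.5, [86, -1, 3.6], 0], [0.5, [90, -1, 3.6], 0], [0.5, [90, -1, 3.6], 0]])

```text
t: 6.95
eef_pos: [0.6067, -0.2409, 0.0658]
eef_rot: [[-0.001, 0.089, 0.996], [0.0, 0.996, -0.089], [-1.0, 0.0, -0.001]]
contact_force: [-0.0, 0.6, -2.3]
width: 0.0593
```

>>> carry_out(targets=[[0.5, [6, 0, 0], 0], [0.5, [12, 0, 0], 0], [0.5, [18, 0, 0], 0], [0.5, [23, 0, 0], 0], [0.5, [26, 0, 0], 0], [0.5, [28, 0, 0], 0], [0.5, [30, 0, 0], 0], [0.5, [30, 0, 0], 0]])

```text
t: 7.75
eef_pos: [0.6068, -0.241, 0.0361]
eef_rot: [[-0.0, 0.089, 0.996], [0.0, 0.996, -0.089], [-1.0, -0.0, -0.0]]
contact_force: [-0.8, 0.2, -2.0]
width: 0.0595
```

>>> carry_out(targets=[[0.5, [1, 0, 0], 0], [0.5, [2, 0, 0], 0], [0.5, [2, 0, 0], 0]])

```text
t: 8.05
eef_pos: [0.6071, -0.2411, 0.0357]
eef_rot: [[0.0, 0.089, 0.996], [-0.001, 0.996, -0.089], [-1.0, -0.001, 0.0]]
contact_force: [-5.0, 0.1, 7.7]
width: 0.0592
```

>>> carry_out(targets=[[0.9, [0, 0, 0], 0], [0.9, [0, 0, 0], 0], [0.9, [0, 0, 0], 0], [0.9, [-10, 0, 0], 0], [0.9, [-40, 0, 0], 0], [0.9, [-80, 0, 0], 0], [0.9, [-120, 0, 0], 0], [0.9, [-165, 0, 0], 0], [0.9, [-165, 40, -10], -0.15], [0.9, [-165, 80, -20], -0.3], [0.9, [-165, 120, -30], -0.45], [0.9, [-165, 160, -40], -0.6], [0.9, [-165, 200, -50], -0.75], [0.9, [-165, 249, -58], -0.9], [0.9, [-165, 249, -58], -1.05], [0.9, [-165, 249, -58], -1.2], [0.9, [-165, 249, -58], -1.35], [0.9, [-165, 249, -58], -1.5], [0.9, [-165, 249, -58], -1.57], [0.9, [-165, 249, -58], -1.57]])

```text
t: 10.05
eef_pos: [0.5714, 0.0122, 0.1999]
eef_rot: [[0.001, -0.996, 0.089], [-0.0, 0.089, 0.996], [-1.0, -0.001, -0.0]]
contact_force: [0.4, 0.7, 0.1]
width: 0.0769
```

```bash
python3 - <<'E'
from h import *
s=bot.get_state();print(s['t'],np.array(s['joint_pos']),np.array(s['eef_pos']),np.array(s['eef_rot']),np.array(s['contact_force']))
im,d=bot.capture('wrist');T,K,c=camT('wrist',s)
np.savez('w3.npz',im=im,d=d,T=T,K=K)
cv2.imwrite('pics/w3.png',im)
for q in ['wire_spool','lock_tab','lock_jaw','grip_tab','gate_grip']:
    for r in bot.spot_in(q,'wrist')[:2]: print(q,round(r['confidence'],2),w(T,r['at']))
P=cloud(d,T,K)
m=(d>0)&(P[...,2]>.093)&(P[...,2]<.108)&(P[...,0]>.5)&(P[...,0]<.65)&(P[...,1]>-.12)&(P[...,1]<.06)
n,lab,st,ce=cv2.connectedComponentsWithStats(m.astype(np.uint8))
for i in range(1,n):
    if st[i,4]>20: Q=P[lab==i];print(st[i],ce[i],cv2.minAreaRect(np.float32(Q[:,:2]*1000)),np.median(Q[:,2]))
E
```

```text
10.05 [ 0.6068  0.353  -0.8662  1.6149  0.2771  1.302   1.1788] [0.5714 0.0122 0.1999] [[ 0.0006 -0.9961  0.0887]
 [-0.0002  0.0887  0.9961]
 [-1.     -0.0006 -0.0001]] [0.3632 0.715  0.0655]
wire_spool 0.68 [ 0.5989 -0.2296  0.064 ]
lock_tab 0.89 [ 0.5823 -0.0165  0.064 ]
lock_jaw 0.55 [ 0.5818 -0.1033  0.0198]
grip_tab 0.66 [ 0.5644 -0.0898  0.0625]
gate_grip 0.73 [ 0.5617 -0.1003  0.0526]
[209 175  27  15 282] [221.9574 182.5213] ((547.1734008789062, -60.194129943847656), (8.103711128234863, 19.571605682373047), 6.491448402404785) 0.10068533895660046
[286 189  13  27 257] [291.6498 201.9105] ((567.8811645507812, -8.267742156982422), (20.339967727661133, 7.9866743087768555), 1.50729238986969) 0.10088792087375092
[319 189  10  27 251] [323.4582 202.0518] ((569.5786743164062, 16.804046630859375), (7.131080627441406, 19.498891830444336), 84.882080078125) 0.10178306825130692
[211 204  27  12 289] [223.9204 209.7509] ((568.89697265625, -61.94786071777344), (19.250591278076172, 7.546212196350098), 84.30194854736328) 0.10157939184316933
```

View pics/w3.png

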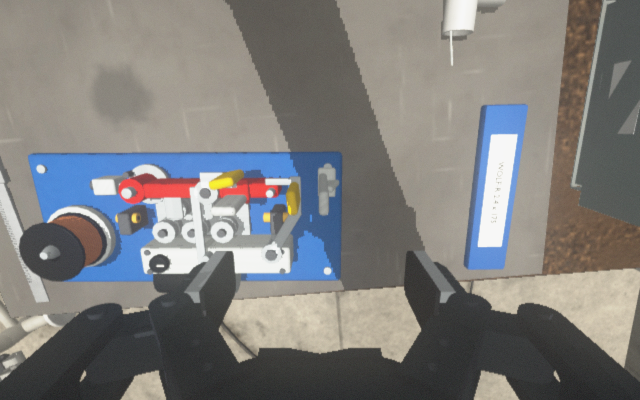

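>>> carry_out(targets=[[0.75, [40, 0, 0], 0], [0.75, [80, 0, 0], 0], [0.75, [110, 0, 0], 0], [0.75, [125, 0, 0], 0], [0.75, [130, 0, 0], 0], [0.75, [130, 0, 0], 0], [0.4, [130, 0, 0], 0], [0.4, [130, 0, 0], 0], [0.4, [130, 0, 0], 0], [0.4, [130, 0, 0], 0]], squeeze=30)

```text
t: 11.35
eef_pos: [0.5729, 0.0103, 0.0711]
eef_rot: [[0.003, -0.996, 0.092], [-0.002, 0.092, 0.996], [-1.0, -0.004, -0.002]]
contact_force: [1.1, -5.4, 2.3]
width: 0.0346
```

>>> carry_out(targets=[[0.3, [0, 0, 0], 0], [0.25, [0, 0, 0], 0], [0.2, [0, 0, 0], 0], [0.1, [0, 0, 0], 0], [0, [0, 0, 0], 0], [0, [0, 0, 0], 0], [0, [0, 0, 0], 0], [0, [0, 0, 0], 0], [0, [0, 0, 0], 0], [0, [0, 0, 0], 0]])

```text
t: 12.35
eef_pos: [0.5735, 0.0086, 0.0713]
eef_rot: [[0.004, -0.996, 0.093], [-0.004, 0.093, 0.996], [-1.0, -0.005, -0.004]]
contact_force: [2.7, -10.3, 4.6]
width: 0.0202
```

>>> carry_out(targets=[[0.6, [0, 0, 0], 0], [0.75, [0, 0, -1], 0], [0.75, [0, 0, -1], 0], [0.75, [-10, 0, -1], 0], [0.75, [-40, 0, -1], 0], [0.75, [-80, 0, -1], 0], [0.75, [-130, 0, -1], 0], [0.75, [-130, 1, -20], 0.15], [0.75, [-130, 1, -40], 0.3], [0.75, [-130, 2, -60], 0.45], [0.75, [-130, 2, -74], 0.6], [0.75, [-130, 2, -74], 0.75], [0.75, [-130, 2, -74], 0.9], [0.75, [-130, 2, -74], 1.05], [0.75, [-130, 2, -74], 1.2], [0.75, [-130, 2, -74], 1.35], [0.75, [-130, 2, -74], 1.5], [0.75, [-130, 2, -74], 1.57], [0.75, [-130, 2, -74], 1.57]])

```text
t: 14.25
eef_pos: [0.5627, -0.0607, 0.2]
eef_rot: [[0.001, 0.089, 0.996], [0.0, 0.996, -0.089], [-1.0, 0.0, 0.001]]
contact_force: [-0.2, -0.1, 0.1]
width: 0.0639
```

```bash
python3 - <<'E'
from h import *
s=bot.get_state();print(s['t'],np.array(s['joint_pos']),np.array(s['eef_pos']),np.array(s['eef_rot']),np.array(s['contact_force']))
im,d=bot.capture('wrist');T,K,c=camT('wrist',s)
np.savez('w4.npz',im=im,d=d,T=T,K=K)
cv2.imwrite('pics/w4.png',im)
P=cloud(d,T,K)
m=(d>0)&(P[...,2]>.093)&(P[...,2]<.108)&(P[...,0]>.5)&(P[...,0]<.65)&(P[...,1]>-.12)&(P[...,1]<.06)
n,lab,st,ce=cv2.connectedComponentsWithStats(m.astype(np.uint8))
for i in range(1,n):
    if st[i,4]>20: Q=P[lab==i];print(st[i],ce[i],cv2.minAreaRect(np.float32(Q[:,:2]*1000)),np.median(Q[:,2]))
E
```

```text
14.25 [ 0.5439  0.2798 -0.6109  1.6385  0.1663  1.2752 -0.1863] [ 0.5627 -0.0607  0.2   ] [[ 0.0006  0.0889  0.996 ]
 [ 0.0001  0.996  -0.0889]
 [-1.      0.0002  0.0006]] [-0.1925 -0.0956  0.1285]
[309  96  27  12 306] [321.9542 101.4869] ((569.8244018554688, 16.338571548461914), (7.612013339996338, 18.6846866607666), 84.8040542602539) 0.10205367774562961
[317 115  27  13 284] [330.1197 120.7535] ((574.5653686523438, 2.3517961502075195), (8.004595756530762, 19.42694091796875), 79.83316802978516) 0.10094848091871468
[296 193  13  26 252] [302.0714 205.8016] ((547.2095947265625, -60.34792709350586), (7.970344066619873, 19.06832504272461), 5.80288028717041) 0.10084982687742762
[325 193  11  27 257] [329.7354 205.5331] ((569.2122802734375, -62.77289581298828), (20.350679397583008, 7.8645853996276855), 85.1946029663086) 0.10176234365074469
```

View pics/w4.png

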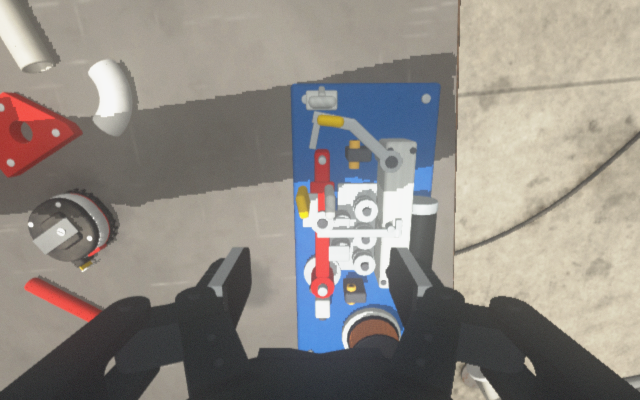

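>>> carry_out(targets=[[0.75, [40, -1, 0], 0], [0.75, [80, -1, 0], 0], [0.75, [110, -1, 0], 0], [0.75, [125, -1, 0], 0], [0.75, [130, -1, 0], 0], [0.75, [130, -1, 0], 0], [0.4, [130, -1, 0], 0], [0.3, [130, -1, 0], 0], [0.2, [130, -1, 0], 0], [0.1, [130, -1, 0], 0], [0, [130, -1, 0], 0], [0, [130, -1, 0], 0], [0, [130, -1, 0], 0], [0, [130, -1, 0], 0], [0, [130, -1, 0], 0]], squeeze=50)

```text
t: 15.8
eef_pos: [0.5631, -0.0614, 0.0706]
eef_rot: [[0.001, 0.089, 0.996], [0.001, 0.996, -0.089], [-1.0, 0.001, 0.001]]
contact_force: [-2.5, 3.5, 5.7]
width: 0.0183
```

```bash
python3 - <<'E'
from h import *
s=bot.get_state()
im,d=bot.capture('wrist');T,K,c=camT('wrist',s)
np.savez('w5.npz',im=im,d=d,T=T,K=K)
cv2.imwrite('pics/w5.png',cv2.resize(im[130:400,180:460],None,fx=2.2,fy=2.2,interpolation=cv2.INTER_CUBIC))
E
```

```text
(no output)
```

View pics/w5.png

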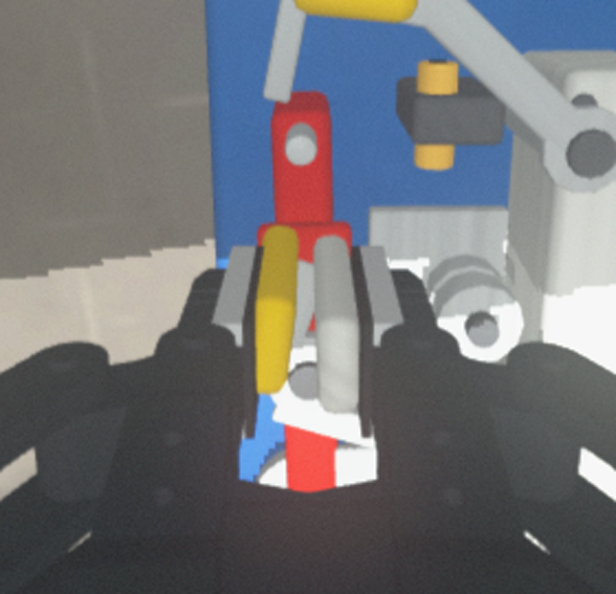

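>>> carry_out(targets=[[0, [0, 0, 0], 0], [0, [0, -0.1, -4.8], -0.05], [0, [0, -0.5, -9.6], -0.1], [0, [0, -1.1, -14.3], -0.15], [0, [0, -1.9, -19.1], -0.2], [0, [0, -3, -23.8], -0.25], [0, [0, -4.3, -28.4], -0.3], [0, [0, -4.3, -28.4], -0.3]], squeeze=60)

```text
t: 16.65
eef_pos: [0.5339, -0.0639, 0.0707]
eef_rot: [[0.001, -0.211, 0.978], [-0.0, 0.978, 0.211], [-1.0, -0.0, 0.001]]
contact_force: [-2.3, 2.5, 6.9]
width: 0.0176
```

>>> carry_out(targets=[[0, [0, -0.1, -4.8], -0.05], [0, [0, -0.5, -9.6], -0.1], [0, [0, -1.1, -14.3], -0.15], [0, [0, -1.9, -19.1], -0.2], [0, [0, -3, -23.8], -0.25], [0, [0, -4.3, -28.4], -0.3], [0, [0, -5.8, -32.9], -0.35], [0, [0, -7.6, -37.4], -0.4], [0, [0, -9.6, -41.8], -0.45], [0, [0, -11.8, -46], -0.5], [0, [0, -14.2, -50.2], -0.55], [0, [0, -16.8, -54.2], -0.6], [0, [0, -16.8, -54.2], -0.6]])

```text
t: 17.95
eef_pos: [0.4846, -0.0929, 0.0706]
eef_rot: [[0.001, -0.725, 0.689], [-0.002, 0.689, 0.725], [-1.0, -0.002, -0.001]]
contact_force: [-2.0, 0.6, 7.2]
width: 0.0178
```

```bash
python3 - <<'E'
from h import *
s=bot.get_state();print(np.array(s['joint_pos']))
im,d=bot.capture('wrist')
cv2.imwrite('pics/w6.png',im)
E
```

```text
[ 0.7735  0.2931 -0.7531  1.9491  0.2409  0.9883  0.7192]
```

View pics/w6.png

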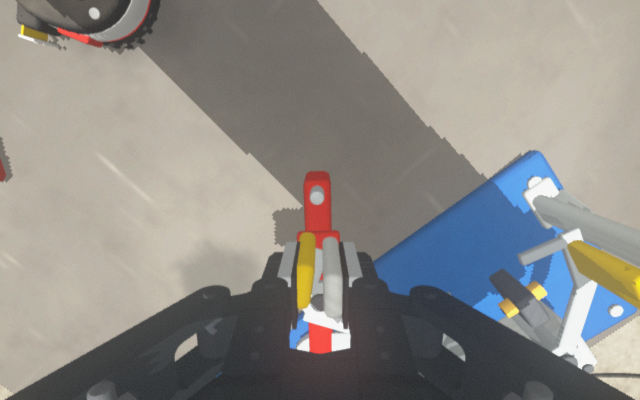

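>>> carry_out(targets=[[0, [0, -0.1, -4.8], -0.05], [0, [0, -0.5, -9.6], -0.1], [0, [0, -1.1, -14.3], -0.15], [0, [0, -1.9, -19.1], -0.2], [0, [0, -3, -23.8], -0.25], [0, [0, -4.3, -28.4], -0.3], [0, [0, -5.8, -32.9], -0.35], [0, [0, -7.6, -37.4], -0.4], [0, [0, -9.6, -41.8], -0.45], [0, [0, -11.8, -46], -0.5], [0, [0, -12.7, -47.7], -0.52], [0, [0, -12.7, -47.7], -0.52], [0, [0, -12.7, -47.7], -0.52]])

```text
t: 19.3
eef_pos: [0.4623, -0.1343, 0.0707]
eef_rot: [[0.003, -0.971, 0.238], [0.0, 0.238, 0.971], [-1.0, -0.003, 0.001]]
contact_force: [1.7, 6.4, 5.6]
width: 0.0178
```

```bash
python3 - <<'E'
from h import *
s=bot.get_state();R=np.array(s['eef_rot']);print(np.array(s['joint_pos']),np.arctan2(R[1,2],R[0,2])+.0895)
A=bot.capture('wrist')[0];B,d=bot.capture('scene');T,K,c=camT('scene')
cv2.imwrite('pics/end.png',np.hstack([A[:,150:640],cv2.resize(B[140:240,270:410],None,fx=2.2,fy=4*1.0,interpolation=cv2.INTER_CUBIC)]))
for r in bot.spot_in('wire_spool','scene')[:1]: print(r['confidence'],w(T,r['at']))
E
```

```text
[ 0.9347  0.2794 -0.8203  1.9772  0.244   0.9821  1.3277] 1.4197971727655139
0.77 [ 0.5998 -0.2336  0.0645]
```

View pics/end.png

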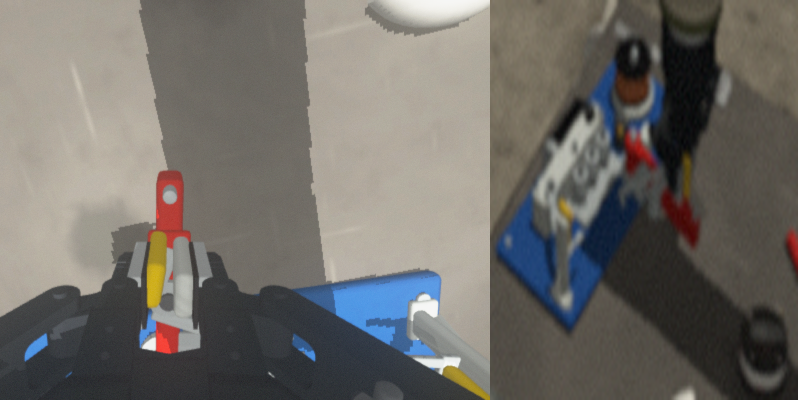

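```bash
python3 -c "
from rig import bot
print(bot.get_state()['t'],bot.finish_job())"
```

```text
the job is handed in; nothing more can be done
19.45 None
```

I put the spool on the spindle, left the lock catch out, and handed the job in at 19.5 s with the gripper still squeezing the grip and holding the gate wide open. `finish_job` gives no verdict, so these are my own checks:

- **Spool:** it met the turntable with about 8 N of upward force before I let go. Its top then measured 64 mm above the bench, which is the fully-down height, and it was unchanged in the last picture.
- **Lock catch:** I squeezed it with the gate shut. Afterwards its tab had moved about 12.5 mm, and the picture showed the hook clear of the gate's pin. The arm pressed about 10 N sideways while squeezing, because the tool was about 2–3 mm off centre.
- **Gate:** it swung with the gripper past the detent. The tool turned 1.42 rad in all, and a force of about 6 N now pushes back from the 1.40 rad stop.
- **Grip:** the squeeze is set to 60 N and the pictures show the tab and jaw between the pads.
- **Other things on the bench:** I turned the gripper to keep clear of the caliper, and nothing else appeared to be touched.

**Reading that disagreed:** the finger opening on the grip was about 18 mm, less than the 22 mm given for fully squeezed. The lock also read about 1 mm under its stated value. The wrist camera was off by up to about 2 mm sideways, within its stated accuracy.

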